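# Right the tipped preserve jar and twist off its tight cap

## Task

A square stoneware jar has tipped over in the lane of the low wooden caddy: stand it upright in the lane, between the rails and its neighbours, with its cap still on. Then, with the rails bracing the jar, turn the tight steel cap anticlockwise (seen from above) only until its thread lets go, lift it off and finish holding the cap level just above the jar's mouth (a gap of about 2 cm), leaving the jar standing and the neighbours undisturbed. The program ends while the gripper still holds the cap; do not put it down.

Things in the scene. Friction and masses are not known exactly. Their poses are not given: they have to be found in the camera images.
- caddy: Fixed low wooden tray, 78 x 500 mm, with one straight lane along its own y axis. Origin: centre of its underside, on the worktop; z up. Lane floor 5 mm above the origin, inner width 60 mm, inner length 482 mm; rails and end bars 9 mm thick, 20 mm high above the worktop.
- jar: Loose white stoneware jar, 0.26-0.39 kg: square body 56 x 56 x 64 mm, then a 33 mm neck (45 mm over its thread ledges), mouth at z = 96 mm. Origin: centre of its underside; z from base to mouth, x and y normal to the flat sides. Starts lying on a side in the lane, z axis towards the caddy's -y end. Standing, it has 2 mm play to each rail: it turns up to 0.08 rad before they hold it.
- cap: Steel twist-off cap, finely ribbed, 54 mm wide, 26 mm tall, 45 g; loose, but locked on the neck by two lugs with about 1 mm of play. Origin: centre of its lower rim; z towards its flat top. Screwed on, its origin is at z = 76 mm of the jar (12 mm above the square body), its top at 102 mm. Once free it must rise 20 mm for its rim to clear the mouth.
- seal (a joint): Turn of the cap, rad (read at the slotted seal in the mouth, turned by a bar under the cap, 0.05 rad of play): 0 tight, growing anticlockwise from above. Takes about 0.25 N m all the way; stays where left. Until about 0.85 the cap cannot be lifted off; from 0.95 to 1.8 it lifts off freely; 2.2 is its end stop. With the cap off it keeps its value.
- shot_glass: Loose shot glass, 48 mm wide and 61 mm tall, standing in the lane. Origin: centre of its underside, z up.
- jigger: Loose metal measuring cup of hourglass shape, 43 mm wide and 70 mm tall, standing in the lane. Origin: centre of its underside, z up.
- egg_cup: Loose plated egg cup, 46 mm wide and 60 mm tall, standing in the lane. Origin: centre of its underside, z up.
There are look-alikes about, which are no part of the job. Several things have the shape of the cap; the one meant has the colours described above. Leave any pink look-alike of the shot_glass alone.

How it is judged:
By the outcome, as a careful person would: the job done as asked, in the order asked, and still so for the second after the job is handed in, while the arm keeps its last pose, push and grip.
It also fails if it takes over 51 s, if anything falls off the work surface, if the arm or the gripper's body presses on something with over 40 N, if the wrist force passes 120 N, or if a joint passes its speed limit or range.

## Robot

A 6-joint arm with a two-finger parallel gripper is mounted at the origin on a cart in front of the work surface, level with it; the furniture and walls round the work are solid. World frame = base frame: x ahead of the robot, y to its left, z up, the work surface at z = 0. Lengths are in mm, angles in rad, forces in N, time in s.
With the tool pointing down it reaches from about 350 to 875 mm from the base axis. Payload 4.2 kg.
Tool frame: the origin (TCP) lies on the mounting face of the last link; the fingertips stand 173 mm ahead of it and the grasp point (between the pads) lies 155 mm ahead of it; z points along the fingers, y is the direction in which the jaws open and shut (so a half turn about z gives the same grasp; the last joint's range is limited). The gripper opens to 85 mm and grips with 20 to 120 N. Pads are 22 mm wide; open, the fingers measure 114 mm over their backs; the gripper's body (76 mm by 85 mm) begins 54 mm behind the grasp point. The pads swing forward as they close: fully open they stand 13 mm farther back than shut.
Start: joints at [1.39, 0.385, 0.008, 0, -1.194, -0.259], TCP at [266.066, 565.517, 404.712] pointing down, gripper open.
Joint ranges: [-3.14, 3.14], [-1.21, 2.06], [-1.07, 1.41], [-3.16, 2.05], [-2.99, -0.16], [-3.1, 3.1]. Speed limits (rad/s): [2.79, 2.79, 3.14, 3.14, 3.14, 3.14].

## Interface

Orientations are given as a unit quaternion [x, y, z, w].
In Python, from bench import arm gives the robot as it stands.
- The arm moves only by the shell command python3 -m jog 'ROWS' [OPENING]. ROWS is JSON, a list that holds one entry, the list of rows, each a list of 4 numbers: the shift along the tool's x, y, z in mm, then the turn about the tool's z in degrees. In form: [[[x, y, z, spin], ...]]. A call has exactly 5 rows; each row is the pose to reach, as a shift and turn from the pose measured when the call began, along the tool's axes at that moment; what a row does not reach only later rows make up. A row lasts 1/8 s, in which the tool goes at most 62.5 mm and 10.7 degrees, less where a joint would pass 70% of its speed; a pose out of reach is approached as far as the arm can. A call with a gripper value outside its range is refused whole. OPENING is the finger opening in mm, from 0 to 85.4, set as the call begins (- or left out, the last holds). The fingers move at their own pace and stop on an object; the grip force is fixed at half the most. Time passes only in rows, so rows that repeat a pose let the fingers close, or fill a call up. It gives the time, the measured TCP pose, the force and the opening at its end, in the units of the state.
- arm.read_state(): the state, without advancing time (a new reading comes with each control period).
- arm.get_image(name): name is "side" or "top"; returns (picture, depth): 480x640x3 uint8, blue, green, red; 480x640 float32, mm along the optical axis (not along the pixel's ray), 0 where there is no reading.
- arm.camera_params(name): a dict with "mtx" (3x3 intrinsics, pixels), "R" (3x3) and "t" (3): a world point X has camera coordinates R X + t. Camera axes: x right, y down, z forward; pixel columns grow to the right and rows downward; lengths in mm; the calibration is good to about 2 mm. A picture is of the moment at which its call begins. camera_params takes no time and is no camera call.
- arm.job_done(): hands the job in, once; it reports no verdict.
The state is a dict: "clock": time; "joints": joint angles; "joint_vel": joint speeds; "joint_efforts": joint torques, N m; "position": TCP position; "ee_rot": TCP orientation; "contact_force": force on the tool from outside, world axes, zero at the start; "wrist_torque": the same for the moment, N m; "gripper_width": finger opening in mm.
Only numpy, scipy, OpenCV 4.12 (cv2) and the standard library are available. Lean on these libraries where they do the work, as an engineer would, in place of code of your own. Each camera call takes 0.05 s, during which the arm holds its last target.

## Working session

There is one attempt and no reset: what is moved stays moved. The work goes in short steps, Python scripts to look and compute and a shell command to move; the robot and the scene stay as the last step left them, time stands still between calls to the robot, and variables do not carry over. Pictures are saved under pics/ and viewed, and the job is handed in when it is done.

```bash
ls; mkdir -p pics; cat > h.py <<'E'
import numpy as np, cv2
from bench import arm
def snap(n,tag):
    im,d=arm.get_image(n); cv2.imwrite(f'pics/{tag}.png',im); np.save(f'pics/{tag}_d.npy',d); return im,d
def cam(n):
    p=arm.camera_params(n); return np.array(p['mtx']),np.array(p['R']),np.array(p['t']).ravel()
def onplane(n,u,v,z):
    K,R,t=cam(n); c=-R.T@t; r=R.T@np.linalg.solve(K,[u,v,1.]); return c+r*(z-c[2])/r[2]
def pt(n,u,v,d):
    K,R,t=cam(n); return R.T@(np.linalg.solve(K,[u,v,1.])*d-t)
def proj(n,X):
    K,R,t=cam(n); p=K@(R@np.array(X,float)+t); return p[:2]/p[2]
def cloud(n,d):
    K,R,t=cam(n); v,u=np.mgrid[:480,:640]; P=np.stack([u,v,np.ones_like(u)],-1)@np.linalg.inv(K).T*d[...,None]
    return (P-t)@R
E
python3 - <<'E'
from h import *
s=arm.read_state(); print({k:np.round(v,3).tolist() for k,v in s.items()})
for n in('top','side'):
    snap(n,n+'0'); K,R,t=cam(n); print(n,K.round(1).tolist(),(-R.T@t).round(0),R.round(3).tolist())
E
```

```text
pics
{'clock': 0.0, 'joints': [1.39, 0.386, 0.007, -0.001, -1.194, -0.259], 'joint_vel': [-0.001, 0.001, 0.001, 0.001, -0.001, 0.0], 'joint_efforts': [-0.0, -39.229, 18.84, 4.186, -0.005, -0.0], 'position': [265.983, 565.368, 403.624], 'ee_rot': [0.976, -0.218, -0.0, 0.001], 'contact_force': [-0.772, -0.462, -0.171], 'wrist_torque': [0.021, 0.048, -0.043], 'gripper_width': 85.209}
top [[482.0, 0.0, 320.9], [0.0, 482.0, 250.1], [0.0, 0.0, 1.0]] [ 202. -109. 1398.] [[0.01, -1.0, 0.007], [-0.985, -0.011, -0.173], [0.173, -0.005, -0.985]]
side [[507.5, 0.0, 330.8], [0.0, 507.5, 239.8], [0.0, 0.0, 1.0]] [  267. -1003.   931.] [[0.977, -0.212, 0.01], [-0.142, -0.684, -0.716], [0.159, 0.698, -0.698]]
```

View pics/top0.png

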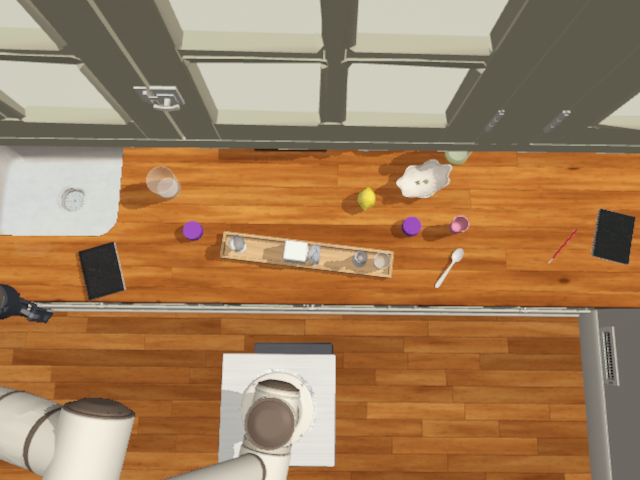

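View pics/side0.png

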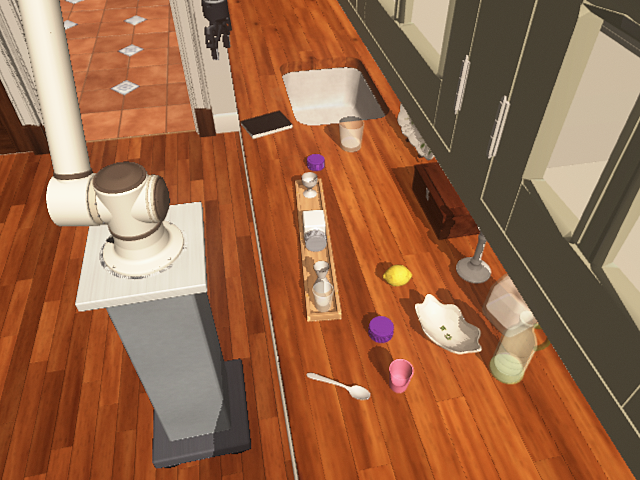

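```bash
python3 - <<'E'
from h import *
a=cv2.imread('pics/top0.png')[220:290,210:405]; cv2.imwrite('pics/top0z.png',cv2.resize(a,None,fx=4,fy=4,interpolation=cv2.INTER_CUBIC))
a=cv2.imread('pics/side0.png')[165:330,270:370]; cv2.imwrite('pics/side0z.png',cv2.resize(a,None,fx=3.6,fy=3.6,interpolation=cv2.INTER_CUBIC))
for n in('top','side'):
    im=cv2.imread(f'pics/{n}0.png'); d=np.load(f'pics/{n}0_d.npy'); P=cloud(n,d)
    hsv=cv2.cvtColor(im,cv2.COLOR_BGR2HSV)
    # white jar in box x 350-700,y -350..250, z>20
    roi=(P[...,0]>300)&(P[...,0]<560)&(P[...,1]>-350)&(P[...,1]<250)&(P[...,2]>28)&(P[...,2]<140)&(d>0)
    for nm,m in(('white',(hsv[...,1]<40)&(hsv[...,2]>200)),('other',(hsv[...,1]<90)&(hsv[...,2]<=200))):
        mm=(roi&m).astype(np.uint8); k,l,st,c=cv2.connectedComponentsWithStats(mm)
        for i in range(1,k):
            if st[i,4]>15:
                Q=P[l==i]; print(n,nm,st[i].tolist(),Q.mean(0).round(),np.percentile(Q,3,axis=0).round(),np.percentile(Q,97,axis=0).round())
for n,c in(('top',[(222,234),(222,258),(393,252),(392,277)]),):
    for u,v in c: print(onplane(n,u,v,20).round(1))
E
```

```text
top white [230, 240, 5, 10, 28] [453. 139.  43.] [442. 133.  37.] [465. 144.  50.]
top white [284, 240, 25, 21, 416] [436. -44.  60.] [411. -74.  53.] [461. -14.  66.]
top other [228, 235, 17, 17, 184] [458. 125.  47.] [436. 106.  32.] [476. 145.  66.]
top other [283, 245, 37, 20, 272] [422. -81.  51.] [ 404. -110.   31.] [451. -10.  63.]
top other [354, 251, 13, 13, 137] [ 420. -226.   59.] [ 403. -241.   34.] [ 434. -208.   75.]
top other [376, 253, 14, 16, 99] [ 416. -296.   51.] [ 391. -307.   30.] [ 430. -276.   69.]
top other [373, 258, 9, 11, 25] [ 401. -269.   57.] [ 388. -282.   32.] [ 417. -262.   70.]
side white [304, 173, 9, 10, 48] [457. 140.  48.] [447. 119.  40.] [467. 147.  62.]
side white [303, 210, 22, 26, 428] [438. -54.  58.] [413. -97.  45.] [463. -16.  63.]
side white [315, 261, 10, 9, 60] [ 420. -213.   64.] [ 411. -218.   54.] [ 429. -208.   72.]
side white [318, 278, 12, 15, 97] [ 420. -266.   48.] [ 408. -275.   32.] [ 429. -234.   66.]
side white [318, 296, 9, 7, 41] [ 406. -308.   56.] [ 398. -311.   45.] [ 415. -304.   66.]
side other [302, 173, 15, 16, 84] [459. 118.  52.] [437. 100.  33.] [478. 141.  64.]
side other [303, 226, 24, 21, 280] [ 429. -104.   46.] [ 406. -115.   30.] [455. -71.  59.]
side other [313, 262, 16, 32, 174] [ 416. -243.   56.] [ 394. -277.   33.] [ 436. -216.   74.]
[489.  172.9  20. ]
[418.1 169.6  20. ]
[ 441.5 -325.4   20. ]
[ 368.4 -321.4   20. ]
```

```bash
python3 - <<'E'
from h import *
d=np.load('pics/top0_d.npy'); P=cloud('top',d)
# rails: heights 14..24
m=(abs(P[...,2]-20)<4)&(P[...,0]>300)&(P[...,0]<560)&(abs(P[...,1])<400)&(d>0)
m=m.astype(np.uint8); k,l,st,c=cv2.connectedComponentsWithStats(m)
i=1+np.argmax(st[1:,4]); print(st[i]); Q=P[l==i]
r=cv2.minAreaRect(Q[:,:2].astype(np.float32)); print(r, cv2.boxPoints(r))
E
```

```text
[230 256 138  20 383]
((400.7687072753906, -51.09541320800781), (399.43084716796875, 12.11919116973877), 83.90377044677734) [[ 373.53387 -249.03792]
 [ 385.58453 -250.32497]
 [ 428.00354  146.84709]
 [ 415.95288  148.13414]]
```

View pics/top0z.png

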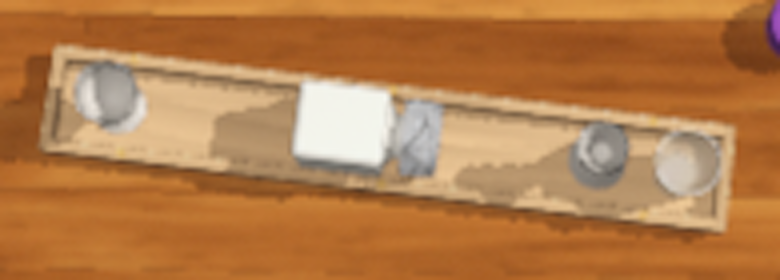

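View pics/side0z.png

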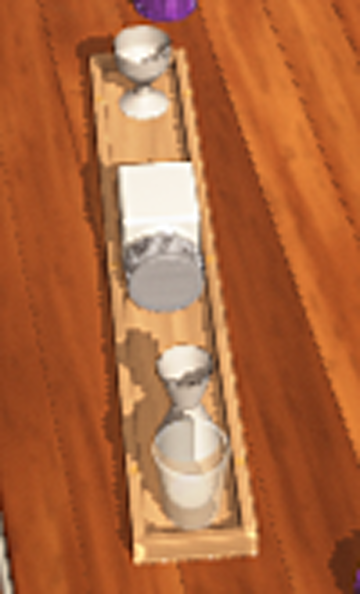

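```bash
cat >> h.py <<'E'
C0=np.array([429.2,-76.1]); YAW=-0.0978
ey=np.array([-np.sin(YAW),np.cos(YAW)]); ex=np.array([np.cos(YAW),np.sin(YAW)])
def cad(P): q=np.asarray(P)[...,:2]-C0; return np.stack([q@ex,q@ey,np.asarray(P)[...,2]],-1)
def world(a,s): return C0+a*ex+s*ey
E
python3 - <<'E'
from h import *
for n in('top','side'):
    im=cv2.imread(f'pics/{n}0.png'); d=np.load(f'pics/{n}0_d.npy'); Q=cad(cloud(n,d)); hsv=cv2.cvtColor(im,cv2.COLOR_BGR2HSV)
    m=(abs(Q[...,0])<45)&(abs(Q[...,1])<260)&(d>0)
    mm=m&(Q[...,2]>26)&(Q[...,2]<120)
    # histogram by s
    s=Q[...,1]
    for lo in range(-250,250,10):
        b=mm&(s>=lo)&(s<lo+10)
        if b.sum()>3: print(n,lo,b.sum(),'x',np.percentile(Q[b][:,0],[5,95]).round(),'z',np.percentile(Q[b][:,2],[50,97]).round(),'sat',np.median(hsv[b][:,1]),'V',np.median(hsv[b][:,2]))
E
python3 - <<'E'
from h import *
im=cv2.imread('pics/top0.png'); hsv=cv2.cvtColor(im,cv2.COLOR_BGR2HSV)
m=((hsv[...,1]<40)&(hsv[...,2]>200)).astype(np.uint8); m[:,:270]=0;m[:,320:]=0;m[:230]=0;m[275:]=0
c=max(cv2.findContours(m,0,2)[0],key=cv2.contourArea); b=cv2.boxPoints(cv2.minAreaRect(c)); print(b.round(1).tolist())
for u,v in b: print(cad(onplane('top',u,v,61)).round(1))
E
```

```text
top -240 10 x [-6. 11.] z [63. 67.] sat 52.0 V 166.5
top -230 53 x [-14.  17.] z [47. 69.] sat 66.0 V 169.0
top -220 26 x [-21.  23.] z [56. 69.] sat 68.0 V 165.5
top -210 23 x [-22.  22.] z [51. 70.] sat 67.0 V 175.0
top -200 28 x [-16.  18.] z [53. 68.] sat 55.0 V 196.5
top -190 10 x [-9. 10.] z [66. 70.] sat 72.5 V 192.0
top -170 21 x [-4. 13.] z [70. 76.] sat 24.0 V 142.0
top -160 49 x [-11.  19.] z [55. 74.] sat 23.0 V 141.0
top -150 42 x [-11.  20.] z [53. 71.] sat 22.0 V 149.0
top -140 28 x [-7. 16.] z [66. 75.] sat 21.5 V 179.5
top -40 33 x [-21.  24.] z [54. 62.] sat 3.0 V 185.0
top -30 65 x [-24.  24.] z [55. 62.] sat 1.0 V 182.0
top -20 68 x [-23.  24.] z [55. 62.] sat 2.0 V 174.5
top -10 47 x [-19.  22.] z [47. 60.] sat 16.0 V 181.0
top 0 67 x [-23.  24.] z [58. 63.] sat 11.0 V 236.0
top 10 79 x [-25.  27.] z [60. 67.] sat 9.0 V 244.0
top 20 71 x [-25.  26.] z [61. 66.] sat 9.0 V 244.0
top 30 77 x [-25.  27.] z [61. 65.] sat 9.0 V 244.0
top 40 72 x [-25.  28.] z [60. 65.] sat 9.0 V 243.0
top 50 77 x [-25.  28.] z [61. 65.] sat 9.0 V 243.0
top 60 50 x [-23.  27.] z [59. 65
[... 1243 characters left out ...]
 [59. 63.] sat 17.0 V 248.0
side 40 53 x [-20.  29.] z [60. 63.] sat 18.0 V 248.0
side 50 53 x [-22.  30.] z [59. 63.] sat 18.0 V 247.0
side 60 26 x [-21.  30.] z [58. 60.] sat 24.0 V 241.0
side 170 17 x [-2. 14.] z [59. 66.] sat 48.0 V 205.0
side 180 57 x [-7. 24.] z [53. 64.] sat 48.0 V 184.0
side 190 21 x [-14.  28.] z [48. 66.] sat 73.0 V 116.0
side 200 9 x [-12.  29.] z [58. 67.] sat 50.0 V 153.0
side 210 63 x [-7. 27.] z [47. 63.] sat 41.0 V 222.0
side 220 48 x [-4. 19.] z [53. 63.] sat 41.5 V 229.5
[[283.0, 258.0], [285.29998779296875, 239.39999389648438], [309.0, 242.39999389648438], [306.6000061035156, 261.0]]
[-21.9  64.7  61. ]
[31.6 64.6 61. ]
[30.4 -2.7 61. ]
[-23.   -2.2  61. ]
```

```bash
cat >> h.py <<'E'
from scipy.spatial.transform import Rotation as Ro
def goto(a,s,z,jawdeg=None):
    """needed shift (tool axes) and spin to bring TCP to caddy a,s, height z (TCP), jaws at angle from caddy x (ccw from above)"""
    st=arm.read_state(); R=Ro.from_quat(st['ee_rot']).as_matrix()
    w=np.array([*world(a,s),z]); sh=R.T@(w-np.array(st['position']))
    yd=R[:,1]; ang=np.degrees(np.arctan2(yd@np.r_[ey,0],yd@np.r_[ex,0])); ang=(ang+90)%180-90
    print('clk',round(st['clock'],2),'tcp cad',cad(st['position']).round(1),'jaw',round(ang,2),'F',np.round(st['contact_force'],1),'T',np.round(st['wrist_torque'],2),'w',round(st['gripper_width'],1),'j6',round(st['joints'][5],2))
    print('SHIFT',sh.round(1),'spin',None if jawdeg is None else round(-(jawdeg-ang),1), 'tilt',np.degrees(np.arccos(-R[2,2])).round(2))
E
python3 - <<'E'
from h import *
print(world(3,-42)); goto(3,-42,330,0)
E
```

```text
[ 428.08460913 -118.19223091]
clk 0.1 tcp cad [-225.1  622.5  403.7] jaw 70.4 F [ 0.7 -0.3 -0.6] T [-0.02  0.02 -0.  ] w 85.6 j6 -0.26
SHIFT [437.8 549.3  74.9] spin 70.4 tilt 0.11
```

```bash
python3 -m jog '[[[34,43,0,6],[68,86,0,12],[102,129,0,18],[136,172,0,24],[170,215,0,30]]]' && python3 - <<'E'
from h import *
goto(3,-42,330,0)
E
```

```text
clock: 0.72
position: [328.2, 296.5, 403.9]
ee_rot: [0.885, -0.465, 0.0, 0.001]
contact_force: [1.0, 0.8, 0.4]
gripper_width: 85.2
clk 0.72 tcp cad [-136.9  361.   403.9] jaw 40.22 F [1.  0.8 0.4] T [ 0.   -0.09  0.01] w 85.2 j6 -0.5
SHIFT [397.9 153.2  74.7] spin 40.2 tilt 0.14
```

```bash
python3 -m jog '[[[50,19,10,8],[100,38,20,16],[150,57,30,24],[200,76,40,32],[250,96,50,40]]]' && python3 - <<'E'
from h import *
goto(3,-42,330,0)
E
```

```text
clock: 1.35
position: [391.1, 34.4, 354.2]
ee_rot: [-0.672, 0.741, -0.001, -0.001]
contact_force: [1.8, -0.4, -0.7]
gripper_width: 85.2
clk 1.35 tcp cad [-48.7 106.3 354.2] jaw -0.01 F [ 1.8 -0.4 -0.7] T [ 0.05 -0.14  0.02] w 85.2 j6 -0.61
SHIFT [148.2 -51.8  24.5] spin -0.0 tilt 0.12
```

```bash
python3 -m jog '[[[45,-17,30,0],[90,-34,60,0],[148,-52,90,0],[148,-52,109,0],[148,-52,109,0]]]' 72 && python3 - <<'E'
from h import *
goto(3,-42,198,0)
for n in('top','side'):
    im,d=snap(n,n+'1')
a=cv2.imread('pics/top1.png')[220:290,250:390]; b=cv2.imread('pics/side1.png')[165:330,250:400]
cv2.imwrite('pics/z1.png',np.vstack([cv2.resize(a,(600,300)),cv2.resize(b,(600,660))])[:960]); cv2.imwrite('pics/z1a.png',cv2.resize(a,(700,350),interpolation=2));cv2.imwrite('pics/z1b.png',cv2.resize(b,(545,600),interpolation=2))
E
```

```text
clock: 1.98
position: [427.5, -119.0, 243.9]
ee_rot: [-0.671, 0.742, 0.001, -0.003]
contact_force: [0.3, 0.1, -0.5]
gripper_width: 71.4
clk 1.98 tcp cad [  2.5 -42.9 243.9] jaw -0.15 F [ 0.3  0.1 -0.5] T [-0.02  0.01  0.  ] w 71.4 j6 -0.2
SHIFT [-1.  -0.7 45.9] spin -0.1 tilt 0.35
```

View pics/z1b.png

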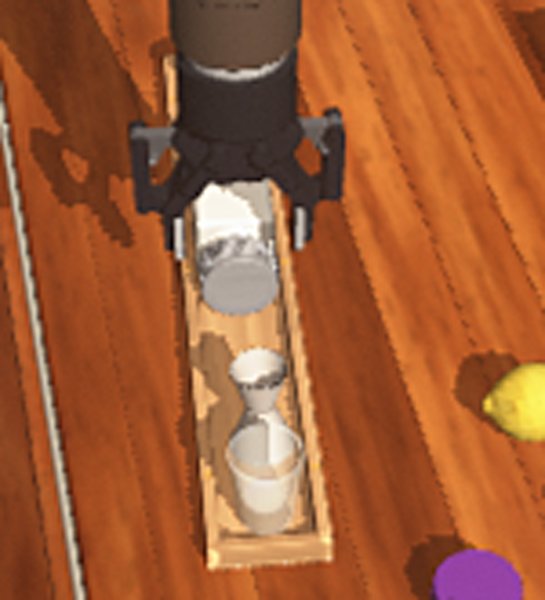

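```bash
python3 -m jog '[[[-2,-1,15,0],[-2,-1,30,0],[-2,-1,40,0],[-2,-1,45,0],[-2,-1,45,0]]]' 72 && python3 -m jog '[[[0,0,0,0],[0,0,0,0],[0,0,0,0],[0,0,0,0],[0,0,0,0]]]' 40 && python3 - <<'E'
from h import *
goto(3,-41,198,0)
E
```

```text
clock: 2.7
position: [429.8, -115.8, 201.0]
ee_rot: [-0.672, 0.74, -0.001, -0.001]
contact_force: [0.7, -0.8, 0.5]
gripper_width: 72.0
clock: 3.32
position: [430.0, -116.0, 202.0]
ee_rot: [-0.672, 0.74, -0.001, -0.0]
contact_force: [-0.4, -0.7, 5.0]
gripper_width: 50.7
clk 3.33 tcp cad [  4.7 -39.6 202. ] jaw 0.08 F [-0.4 -0.7  5. ] T [-0.03  0.37  0.01] w 50.7 j6 -0.2
SHIFT [1.4 1.7 4. ] spin 0.1 tilt 0.15
```

```bash
python3 -m jog '[[[0,0,0,0],[0,0,0,0],[0,0,0,0],[1,0,6,0],[1,0,11,0]]]' 66 && python3 -m jog '[[[0,0,2,0],[0,0,2,0],[0,0,2,0],[0,0,2,0],[0,0,2,0]]]' 40 && python3 - <<'E'
from h import *
goto(3,-41,198,0)
im,d=snap('side','side2');cv2.imwrite('pics/z2.png',cv2.resize(im[165:330,250:400],(545,600),interpolation=2))
E
```

```text
clock: 3.95
position: [429.8, -117.1, 190.4]
ee_rot: [-0.672, 0.74, -0.001, -0.001]
contact_force: [-0.3, 0.1, -0.7]
gripper_width: 66.2
clock: 4.58
position: [430.8, -117.2, 190.1]
ee_rot: [-0.673, 0.74, -0.002, 0.0]
contact_force: [-0.9, -1.4, 16.1]
gripper_width: 51.4
clk 4.58 tcp cad [  5.6 -40.8 190.1] jaw 0.18 F [-0.9 -1.4 16.1] T [-0.37  0.68  0.09] w 51.4 j6 -0.2
SHIFT [ 0.2  2.6 -7.9] spin 0.2 tilt 0.26
```

View pics/z2.png

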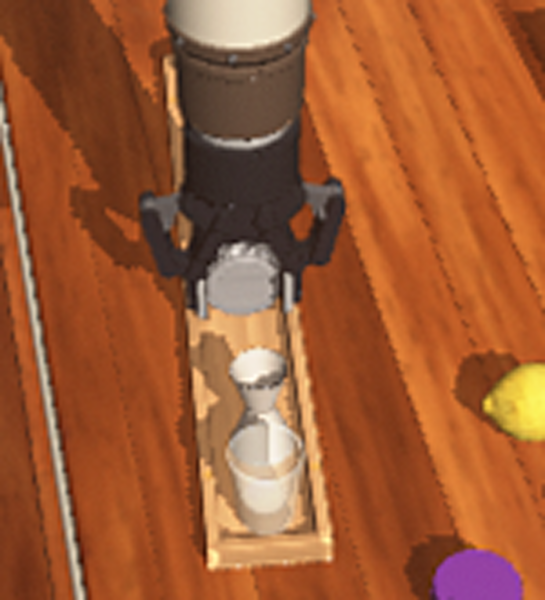

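```bash
python3 -m jog '[[[0,-1,-8,0],[0,-2,-16,0],[0,-2,-24,0],[0,-2,-32,0],[0,-2,-40,0]]]' && python3 - <<'E'
from h import *
goto(3,-41,198,0)
for n in('side','top'):
  im,d=snap(n,n+'3');cv2.imwrite(f'pics/z3{n}.png',cv2.resize(im[165:330,250:400],(545,600),interpolation=2))
E
```

```text
clock: 5.25
position: [432.5, -117.3, 230.5]
ee_rot: [-0.673, 0.74, -0.002, -0.0]
contact_force: [-0.1, 0.4, -4.6]
gripper_width: 51.1
clk 5.25 tcp cad [  7.3 -40.7 230.5] jaw 0.18 F [-0.1  0.4 -4.6] T [-0.22 -0.06 -0.02] w 51.1 j6 -0.2
SHIFT [ 0.2  4.4 32.4] spin 0.2 tilt 0.24
```

View pics/z3side.png

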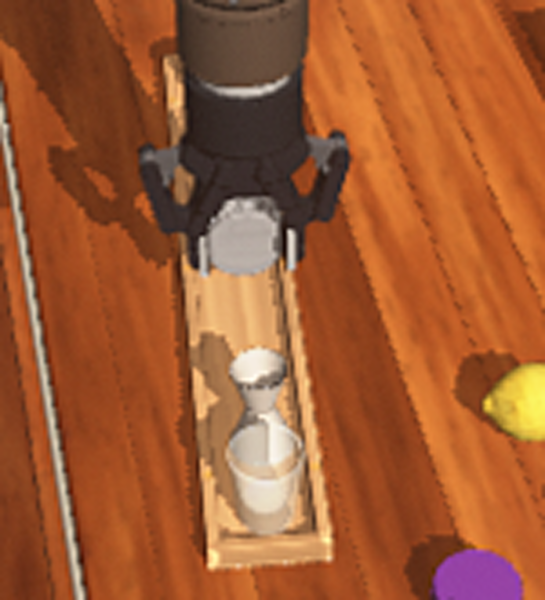

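View pics/z3top.png

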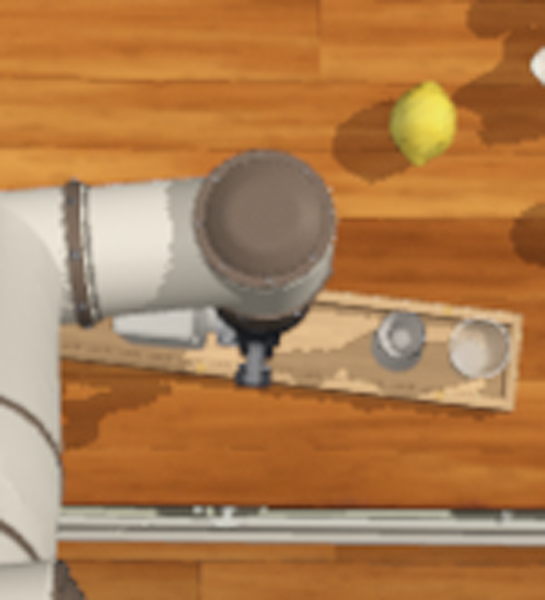

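```bash
python3 -m jog '[[[0,1,-8,0],[0,2,-16,0],[0,3,-24,0],[0,3,-32,0],[0,3,-40,0]]]' && python3 - <<'E'
from h import *
goto(3,-41,198,0)
for n in('side','top'):
  im,d=snap(n,n+'4');cv2.imwrite(f'pics/z4{n}.png',cv2.resize(im[165:330,250:400],(545,600),interpolation=2))
  if n=='side':
    Q=cad(cloud(n,d)); hsv=cv2.cvtColor(im,cv2.COLOR_BGR2HSV)
    m=(hsv[...,1]<60)&(abs(Q[...,0]-3)<24)&(Q[...,1]>-110)&(Q[...,1]<100)&(Q[...,2]>25)&(Q[...,2]<170)&(d>0)
    X=Q[m]; print(m.sum()); 
    for lo in range(-70,100,10):
      b=(X[:,1]>=lo)&(X[:,1]<lo+10)
      if b.sum()>4: print(lo,b.sum(),np.percentile(X[b][:,2],[3,50,97]).round())
E
```

```text
clock: 5.98
position: [429.7, -116.9, 271.6]
ee_rot: [-0.673, 0.74, -0.003, 0.001]
contact_force: [0.1, -0.8, -3.1]
gripper_width: 51.1
clk 5.97 tcp cad [  4.5 -40.5 271.6] jaw 0.19 F [ 0.1 -0.8 -3.1] T [-0.23 -0.02 -0.02] w 51.1 j6 -0.2
SHIFT [ 0.3  1.9 73.6] spin 0.2 tilt 0.36
381
-60 6 [129. 137. 166.]
-50 6 [111. 123. 170.]
-40 282 [ 91. 116. 137.]
-30 52 [127. 137. 140.]
-20 32 [129. 137. 141.]
```

View pics/z4side.png

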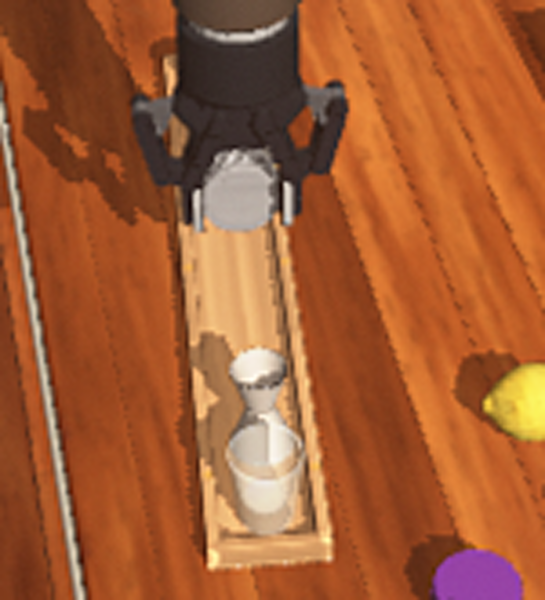

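View pics/z4top.png

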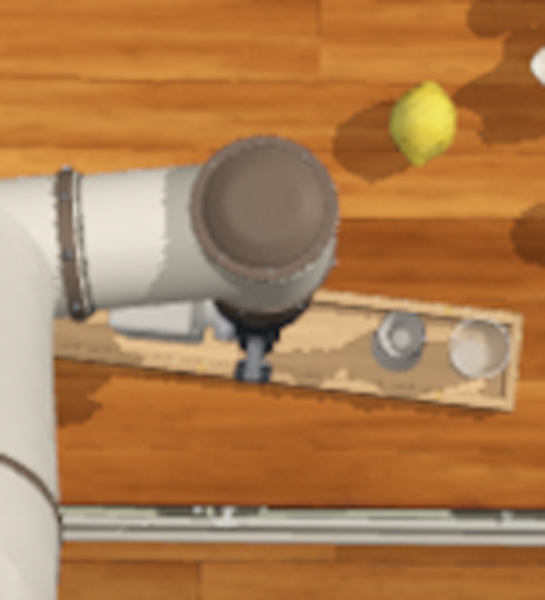

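```bash
python3 -m jog '[[[0,0,15,0],[0,0,30,0],[0,0,45,0],[0,1,55,0],[0,1,62,0]]]' 49 && python3 - <<'E'
from h import *
goto(3,-41,198,0)
E
python3 -m jog '[[[0,0,0,0],[0,0,-1,0],[0,0,-2,0],[0,0,-3,0],[0,0,-4,0]]]' 50.5 && python3 - <<'E'
from h import *
goto(3,-41,198,0)
im,d=snap('side','side5');cv2.imwrite(f'pics/z5.png',cv2.resize(im[165:330,250:400],(545,600),interpolation=2))
E
```

```text
clock: 6.7
position: [429.5, -117.0, 209.5]
ee_rot: [-0.673, 0.74, -0.004, 0.002]
contact_force: [0.0, -1.0, -4.2]
gripper_width: 51.3
clk 6.7 tcp cad [  4.3 -40.6 209.5] jaw 0.2 F [ 0.  -1.  -4.2] T [-0.24  0.07 -0.04] w 51.3 j6 -0.2
SHIFT [ 0.3  1.4 11.5] spin 0.2 tilt 0.45
clock: 7.32
position: [429.5, -116.9, 213.8]
ee_rot: [-0.673, 0.74, -0.004, 0.002]
contact_force: [0.1, -1.0, -3.2]
gripper_width: 51.4
clk 7.33 tcp cad [  4.3 -40.6 213.8] jaw 0.2 F [ 0.1 -1.  -3.2] T [-0.23  0.05 -0.04] w 51.4 j6 -0.2
SHIFT [ 0.4  1.4 15.8] spin 0.2 tilt 0.47
```

View pics/z5.png

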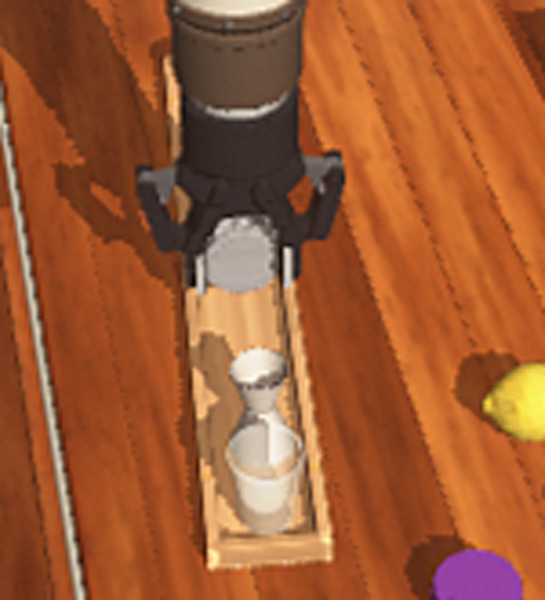

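```bash
python3 -m jog '[[[0,0,0,0],[0,0,0,0],[0,0,0,0],[0,0,0,0],[0,0,0,0]]]' 51.6 && python3 - <<'E'
from h import *
goto(3,-41,198,0)
E
python3 -m jog '[[[0,0,0,0],[0,0,0,0],[0,0,0,0],[0,0,0,0],[0,0,0,0]]]' 52.2 && python3 - <<'E'
from h import *
goto(3,-41,198,0)
im,d=snap('side','side6');cv2.imwrite(f'pics/z6.png',cv2.resize(im[165:330,250:400],(545,600),interpolation=2))
E
```

```text
clock: 8.0
position: [429.5, -116.9, 213.8]
ee_rot: [-0.673, 0.74, -0.004, 0.002]
contact_force: [-0.0, 0.2, -3.0]
gripper_width: 51.9
clk 8.0 tcp cad [  4.3 -40.6 213.8] jaw 0.21 F [-0.   0.2 -3. ] T [-0.23  0.09  0.01] w 51.9 j6 -0.2
SHIFT [ 0.3  1.5 15.8] spin 0.2 tilt 0.47
clock: 8.62
position: [429.6, -116.9, 213.8]
ee_rot: [-0.673, 0.74, -0.004, 0.002]
contact_force: [0.7, -0.3, -2.7]
gripper_width: 52.3
clk 8.62 tcp cad [  4.4 -40.6 213.8] jaw 0.2 F [ 0.7 -0.3 -2.7] T [-0.07  0.1  -0.05] w 52.3 j6 -0.2
SHIFT [ 0.4  1.5 15.8] spin 0.2 tilt 0.48
```

View pics/z6.png

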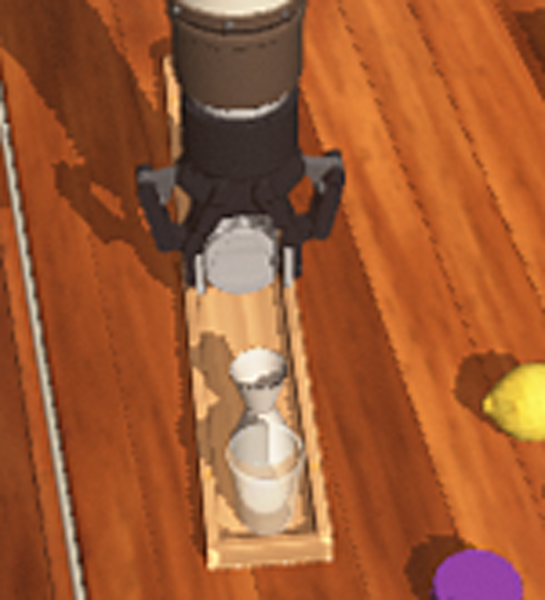

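```bash
python3 -m jog '[[[0,0.5,-4,0],[0,1,-8,0],[0,1,-12,0],[0,1,-16,0],[0,1,-20,0]]]' 52.2 && python3 - <<'E'
from h import *
goto(3,-41,198,0)
im,d=snap('side','side7');cv2.imwrite(f'pics/z7.png',cv2.resize(im[165:330,250:400],(545,600),interpolation=2))
E
```

```text
clock: 9.3
position: [428.4, -116.8, 234.2]
ee_rot: [-0.673, 0.74, -0.004, 0.002]
contact_force: [0.0, -0.5, -2.7]
gripper_width: 52.4
clk 9.3 tcp cad [  3.2 -40.5 234.2] jaw 0.21 F [ 0.  -0.5 -2.7] T [-0.08 -0.03  0.02] w 52.4 j6 -0.2
SHIFT [ 0.4  0.5 36.2] spin 0.2 tilt 0.49
```

View pics/z7.png

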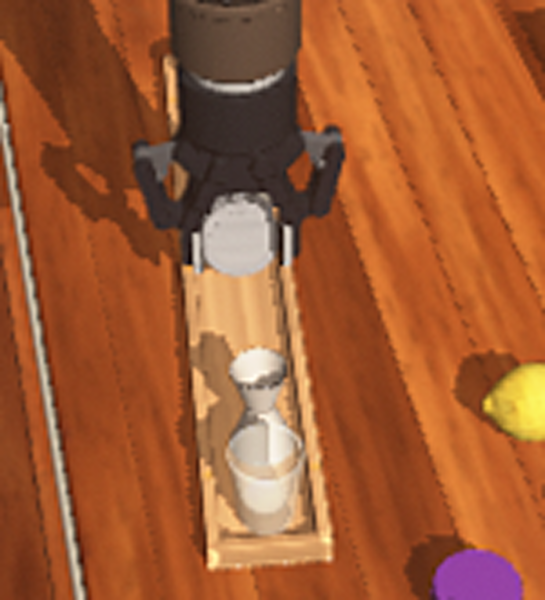

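```bash
python3 -m jog '[[[0,0,-4,0],[0,0,-8,0],[0,0,-12,0],[0,0,-16,0],[0,0,-20,0]]]' 52.2 && python3 - <<'E'
from h import *
goto(3,-41,198,0)
im,d=snap('side','side8');cv2.imwrite(f'pics/z8.png',cv2.resize(im[165:330,250:400],(545,600),interpolation=2))
Q=cad(cloud('side',d)); hsv=cv2.cvtColor(im,cv2.COLOR_BGR2HSV)
m=(hsv[...,1]<60)&(abs(Q[...,0]-3)<22)&(Q[...,1]>-110)&(Q[...,1]<100)&(Q[...,2]>25)&(Q[...,2]<150)&(d>0)
X=Q[m]
for lo in range(-70,60,8):
      b=(X[:,1]>=lo)&(X[:,1]<lo+8)
      if b.sum()>4: print(lo,b.sum(),np.percentile(X[b][:,2],[3,50,97]).round())
E
```

```text
clock: 9.98
position: [428.4, -116.7, 254.9]
ee_rot: [-0.673, 0.74, -0.004, 0.002]
contact_force: [-0.7, 0.8, -3.8]
gripper_width: 52.5
clk 9.97 tcp cad [  3.2 -40.5 254.9] jaw 0.22 F [-0.7  0.8 -3.8] T [-0.03  0.1  -0.03] w 52.5 j6 -0.2
SHIFT [ 0.4  0.7 56.9] spin 0.2 tilt 0.53
-54 18 [ 77.  81. 115.]
-46 81 [79. 86. 95.]
-38 95 [ 87.  95. 104.]
-30 90 [ 53. 103. 111.]
-22 104 [ 46. 107. 117.]
-14 7 [ 33. 111. 117.]
```

View pics/z8.png

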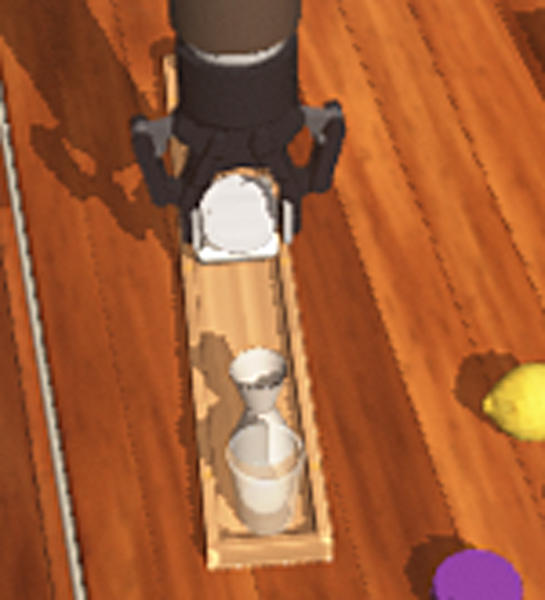

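```bash
python3 -m jog '[[[0,0,-3,0],[0,0,-6,0],[0,0,-9,0],[0,0,-12,0],[0,0,-14,0]]]' 52.2 && python3 - <<'E'
from h import *
goto(3,-41,198,0)
im,d=snap('side','side9');cv2.imwrite(f'pics/z9.png',cv2.resize(im[165:330,250:400],(545,600),interpolation=2))
Q=cad(cloud('side',d)); hsv=cv2.cvtColor(im,cv2.COLOR_BGR2HSV)
m=(hsv[...,1]<60)&(abs(Q[...,0]-3)<22)&(Q[...,1]>-110)&(Q[...,1]<100)&(Q[...,2]>25)&(Q[...,2]<150)&(d>0)
X=Q[m]
for lo in range(-70,60,8):
      b=(X[:,1]>=lo)&(X[:,1]<lo+8)
      if b.sum()>4: print(lo,b.sum(),np.percentile(X[b][:,2],[3,50,97]).round())
E
```

```text
clock: 10.65
position: [428.4, -116.7, 269.5]
ee_rot: [-0.673, 0.739, -0.004, 0.003]
contact_force: [-0.3, 0.6, -3.7]
gripper_width: 52.2
clk 10.65 tcp cad [  3.1 -40.5 269.5] jaw 0.23 F [-0.3  0.6 -3.7] T [ 0.05 -0.03  0.02] w 52.2 j6 -0.2
SHIFT [ 0.4  0.8 71.5] spin 0.2 tilt 0.58
-54 121 [ 49.  88. 108.]
-46 297 [ 28.  66. 109.]
-38 76 [ 69. 107. 113.]
-30 59 [ 70. 111. 115.]
-22 48 [108. 113. 115.]
-14 39 [111. 114. 117.]
-6 17 [111. 115. 118.]
```

View pics/z9.png

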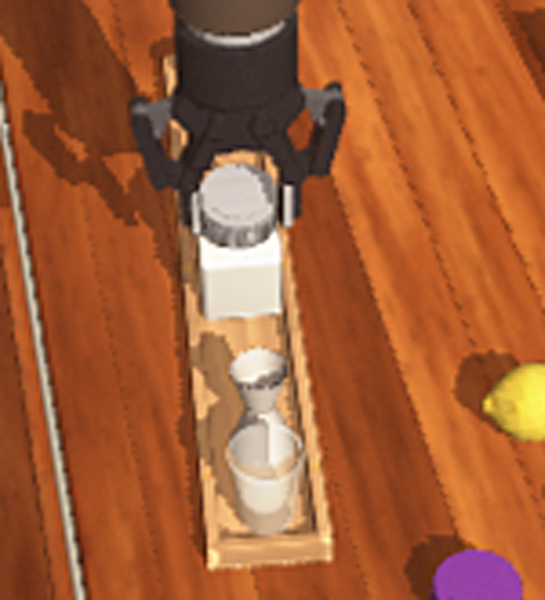

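```bash
python3 -m jog '[[[0,0,2,0],[0,0,4,0],[0,0,5,0],[0,0,6,0],[0,0,6,0]]]' 52.2 && python3 - <<'E'
from h import *
goto(3,-41,198,0)
E
```

```text
clock: 11.32
position: [428.9, -116.9, 264.3]
ee_rot: [-0.673, 0.739, -0.005, 0.003]
contact_force: [-1.0, -2.2, 6.3]
gripper_width: 52.3
clk 11.32 tcp cad [  3.7 -40.6 264.3] jaw 0.26 F [-1.  -2.2  6.3] T [-0.68  0.2  -0.03] w 52.3 j6 -0.2
SHIFT [ 0.2  1.4 66.2] spin 0.3 tilt 0.68
```

```bash
python3 -m jog '[[[0,0,0,0],[0,0,0,0],[0,0,0,0],[0,0,0,0],[0,0,0,0]]]' 72 && python3 - <<'E'
from h import *
goto(3,-41,198,0)
im,d=snap('side','side10');cv2.imwrite(f'pics/z10.png',cv2.resize(im[165:330,250:400],(545,600),interpolation=2))
Q=cad(cloud('side',d)); hsv=cv2.cvtColor(im,cv2.COLOR_BGR2HSV)
m=(hsv[...,1]<60)&(abs(Q[...,0]-3)<22)&(Q[...,1]>-110)&(Q[...,1]<100)&(Q[...,2]>25)&(Q[...,2]<150)&(d>0)
X=Q[m]
for lo in range(-70,60,8):
      b=(X[:,1]>=lo)&(X[:,1]<lo+8)
      if b.sum()>4: print(lo,b.sum(),np.percentile(X[b][:,2],[3,50,97]).round())
E
```

```text
clock: 11.95
position: [428.9, -116.9, 264.2]
ee_rot: [-0.673, 0.739, -0.005, 0.003]
contact_force: [-0.5, 0.7, 0.4]
gripper_width: 72.0
clk 11.95 tcp cad [  3.7 -40.6 264.2] jaw 0.26 F [-0.5  0.7  0.4] T [ 0.03 -0.01  0.03] w 72.0 j6 -0.2
SHIFT [ 0.2  1.4 66.2] spin 0.3 tilt 0.67
-62 312 [ 28.  56. 104.]
-54 153 [ 61.  89. 108.]
-46 69 [ 68. 104. 109.]
-38 42 [ 68. 106. 110.]
-30 42 [104. 107. 108.]
-22 36 [103. 106. 109.]
-14 22 [103. 105. 108.]
```

View pics/z10.png

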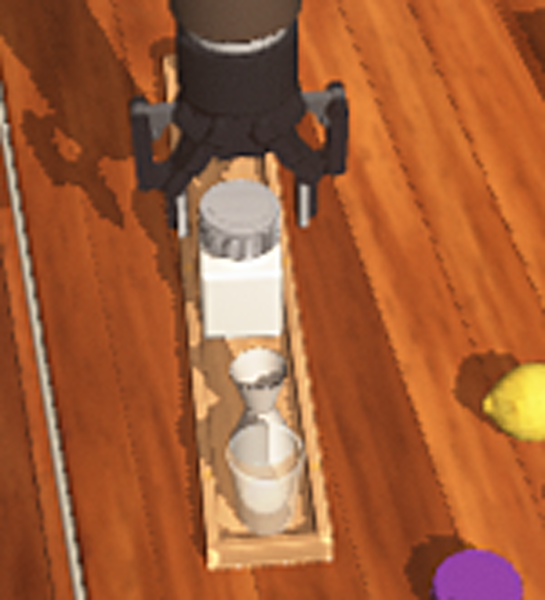

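```bash
python3 - <<'E'
from h import *
im=cv2.imread('pics/side10.png'); d=np.load('pics/side10_d.npy'); Q=cad(cloud('side',d)); hsv=cv2.cvtColor(im,cv2.COLOR_BGR2HSV)
m=(hsv[...,1]<60)&(abs(Q[...,0]-3)<29)&(abs(Q[...,1]+35)<35)&(Q[...,2]>101)&(Q[...,2]<114)&(d>0)
k,l,st,c=cv2.connectedComponentsWithStats(m.astype(np.uint8)); i=1+np.argmax(st[1:,4]); print(st[i])
cs=max(cv2.findContours((l==i).astype(np.uint8),0,2)[0],key=cv2.contourArea)[:,0]
pts=np.array([cad(onplane('side',u,v,107)) for u,v in cs])
print(cv2.minEnclosingCircle(pts[:,:2].astype(np.float32)), pts.min(0),pts.max(0))
# body front face
m=(hsv[...,1]<40)&(abs(Q[...,0]-3)<33)&(Q[...,1]<-40)&(Q[...,1]>-90)&(Q[...,2]>25)&(Q[...,2]<62)&(d>0)
X=Q[m]; print(np.percentile(X,[2,50,98],axis=0).round(1)); A=np.c_[X[:,0],np.ones(len(X))]; print(np.linalg.lstsq(A,X[:,1],rcond=None)[0])
m=(hsv[...,1]<40)&(abs(Q[...,0]-3)<33)&(Q[...,1]<-40)&(Q[...,1]>-90)&(abs(Q[...,2]-50)<14)&(d>0)
# rail edges near s=-80 : wood mask at z 20
z=cv2.resize(im[215:300,290:350],(600,850),interpolation=2)[:600]; cv2.imwrite('pics/z11.png',z)
im,d=snap('top','top11'); cv2.imwrite('pics/z11t.png',cv2.resize(im[225:285,260:340],(800,600),interpolation=2))
E
```

```text
[305 214  22  17 276]
((4.330644130706787, -35.95713806152344), 29.0980167388916) [-20.51950751 -64.76689753 107.        ] [ 30.73769824  -7.00604966 107.        ]
[[-19.8 -61.1  26.2]
 [  3.9 -57.8  44.2]
 [ 28.5 -53.7  61.5]]
[-2.66573903e-02 -5.76002856e+01]
```

View pics/z11t.png

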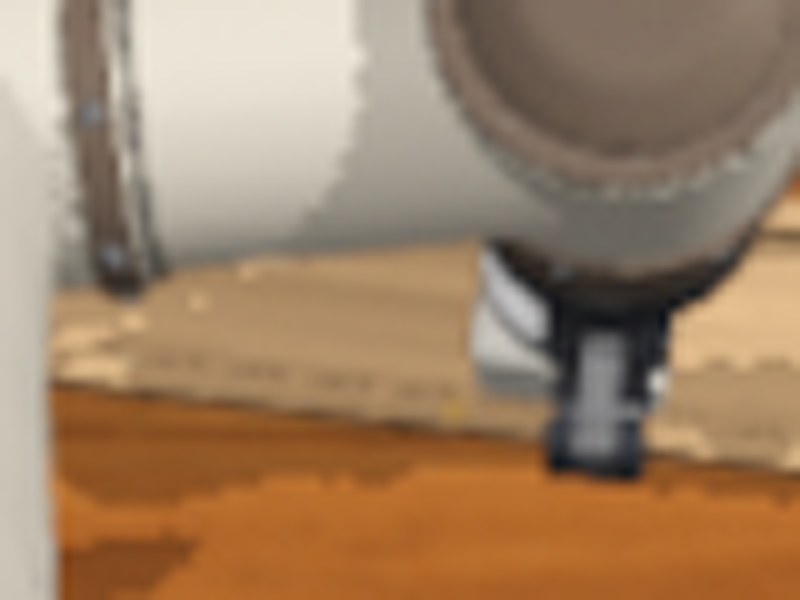

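View pics/z11.png

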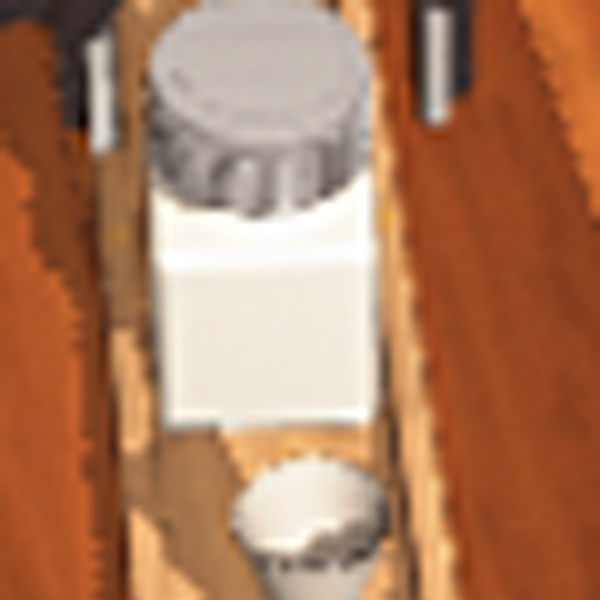

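```bash
python3 - <<'E'
from h import *
for s in(-28,-31,-34):
    print(s,[proj('side',[*world(4.3+27*np.cos(t),s+27*np.sin(t)),107]).round(1).tolist() for t in np.arange(4)*np.pi/2], 'bodyfront top',proj('side',[*world(4.3,s-28),69]).round(1),'foot',proj('side',[*world(4.3,s-28),5]).round(1))
E
```

```text
-28 [[325.9, 219.0], [313.8, 212.5], [303.7, 220.6], [315.9, 227.3]] bodyfront top [316.1 239.1] foot [316.3 257.2]
-31 [[326.0, 219.8], [313.9, 213.3], [303.8, 221.4], [316.0, 228.2]] bodyfront top [316.2 239.9] foot [316.5 258.1]
-34 [[326.2, 220.6], [314.0, 214.1], [303.9, 222.2], [316.1, 229.0]] bodyfront top [316.3 240.8] foot [316.6 259. ]
```

```bash
python3 -m jog '[[[0,0,-12,0],[0,0,-24,0],[-3,0,-24,10],[-6,0,-24,20],[-7,0,-24,30]]]' 78 && python3 - <<'E'
from h import *
goto(3.7,-33,290,-90)
E
```

```text
clock: 12.68
position: [429.4, -109.7, 289.3]
ee_rot: [-0.457, 0.89, -0.005, 0.005]
contact_force: [-0.1, 0.0, -0.1]
gripper_width: 77.8
clk 12.68 tcp cad [  3.5 -33.4 289.3] jaw -30.06 F [-0.1  0.  -0.1] T [ 0.06 -0.   -0.01] w 77.8 j6 -0.75
SHIFT [-0.5  0.  -0.7] spin 59.9 tilt 0.77
```

```bash
python3 -m jog '[[[0,0,0,10.5],[0,0,0,21],[0,0,0,31.5],[0,0,0,42],[0,0,0,52.5]]]' 78 && python3 -m jog '[[[0,0,6,7.5],[0,0,13,7.5],[0,0,20,7.5],[0,0,27,7.5],[0,0,32,7.5]]]' 78 && python3 - <<'E'
from h import *
goto(3.7,-33,252,-90)
im,d=snap('side','side12');cv2.imwrite(f'pics/z12.png',cv2.resize(im[165:330,250:400],(545,600),interpolation=2))
E
```

```text
clock: 13.3
position: [429.5, -109.7, 290.4]
ee_rot: [-0.013, 1.0, -0.002, 0.007]
contact_force: [0.5, -0.6, 0.8]
gripper_width: 78.0
clock: 13.92
position: [430.0, -109.8, 257.8]
ee_rot: [0.052, 0.999, -0.001, 0.007]
contact_force: [0.7, -0.7, 0.2]
gripper_width: 78.0
clk 13.93 tcp cad [  4.1 -33.5 257.8] jaw 89.64 F [ 0.7 -0.7  0.2] T [0.04 0.01 0.04] w 78.0 j6 -1.8
SHIFT [0.5 0.5 5.8] spin 179.6 tilt 0.83
```

View pics/z12.png

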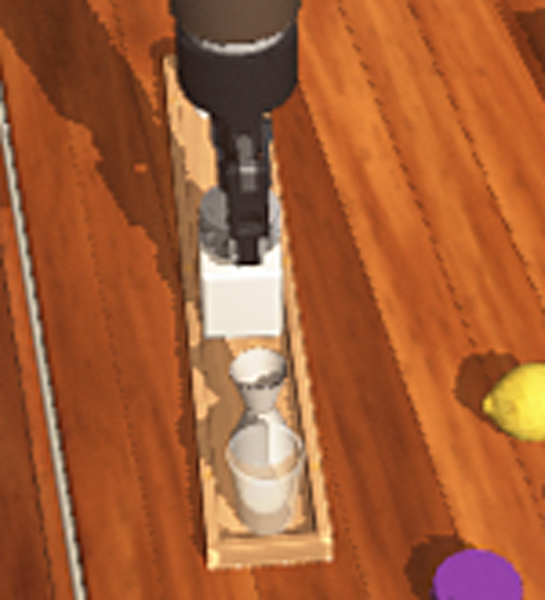

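```bash
python3 -m jog '[[[0.7,0,2,0],[0.7,0,4,0],[0.7,0,5,0],[0.7,0,5,0],[0.7,0,5,0]]]' 58 && python3 - <<'E'
from h import *
goto(3.7,-33,252,-90)
E
python3 -m jog '[[[0,0,0,0],[0,0,0,0],[0,0,0,0],[0,0,0,0],[0,0,0,0]]]' 53 && python3 - <<'E'
from h import *
goto(3.7,-33,252,-90)
im,d=snap('side','side13');cv2.imwrite(f'pics/z13.png',cv2.resize(im[165:330,250:400],(545,600),interpolation=2))
E
```

```text
clock: 14.6
position: [429.3, -109.7, 252.5]
ee_rot: [0.052, 0.999, -0.001, 0.007]
contact_force: [0.6, 1.1, 0.6]
gripper_width: 58.2
clk 14.6 tcp cad [  3.4 -33.5 252.5] jaw 89.62 F [0.6 1.1 0.6] T [ 0.5  -0.07  0.04] w 58.2 j6 -1.8
SHIFT [-0.3  0.5  0.5] spin 179.6 tilt 0.8
clock: 15.22
position: [429.4, -109.7, 252.7]
ee_rot: [0.052, 0.999, -0.001, 0.007]
contact_force: [-0.8, 2.1, 4.5]
gripper_width: 53.3
clk 15.22 tcp cad [  3.5 -33.4 252.7] jaw 89.63 F [-0.8  2.1  4.5] T [0.88 0.18 0.02] w 53.3 j6 -1.8
SHIFT [-0.2  0.4  0.7] spin 179.6 tilt 0.83
```

View pics/z13.png

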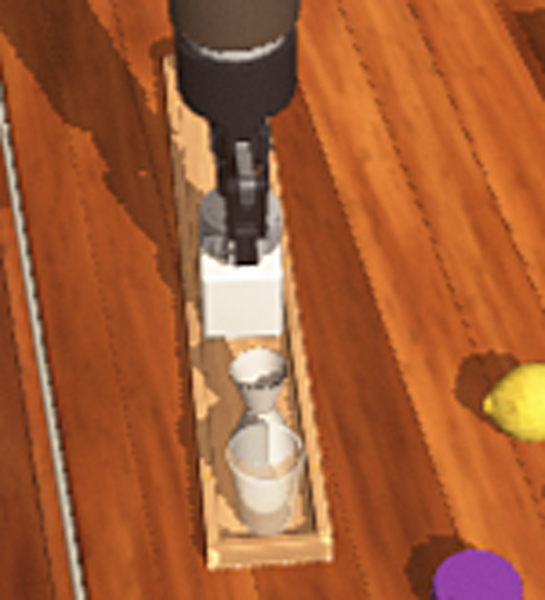

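```bash
python3 -m jog '[[[0,0,0,0],[0,0,0,0],[0,1,0,0],[0,2,0,0],[0,2,0,0]]]' 62 && python3 - <<'E'
from h import *
goto(3.7,-33,252,-90)
E
python3 -m jog '[[[0,0,0,0],[0,0,0,0],[0,0,0,0],[0,0,0,0],[0,0,0,0]]]' 56.5 && python3 - <<'E'
from h import *
goto(3.7,-33,252,-90)
E
```

```text
clock: 15.9
position: [429.6, -107.7, 252.6]
ee_rot: [0.052, 0.999, -0.001, 0.007]
contact_force: [0.3, 0.4, 0.3]
gripper_width: 62.0
clk 15.9 tcp cad [  3.5 -31.4 252.6] jaw 89.64 F [0.3 0.4 0.3] T [-0.01  0.04  0.02] w 62.0 j6 -1.81
SHIFT [-0.2 -1.6  0.6] spin 179.6 tilt 0.82
clock: 16.52
position: [429.6, -107.7, 252.6]
ee_rot: [0.052, 0.999, -0.001, 0.007]
contact_force: [-0.7, -0.6, 0.6]
gripper_width: 55.9
clk 16.52 tcp cad [  3.5 -31.4 252.6] jaw 89.64 F [-0.7 -0.6  0.6] T [ 0.03  0.07 -0.03] w 55.9 j6 -1.81
SHIFT [-0.2 -1.6  0.6] spin 179.6 tilt 0.82
```

```bash
python3 -m jog '[[[0,0,0,0],[0,0,0,0],[0,0,0,0],[0,0,0,0],[0,0,0,0]]]' 46 && python3 - <<'E'
from h import *
goto(3.7,-33,252,-90)
E
```

```text
clock: 17.15
position: [429.8, -107.7, 253.1]
ee_rot: [0.052, 0.999, -0.001, 0.007]
contact_force: [-0.9, -0.4, 6.0]
gripper_width: 52.8
clk 17.15 tcp cad [  3.7 -31.4 253.1] jaw 89.65 F [-0.9 -0.4  6. ] T [0.15 0.33 0.05] w 52.8 j6 -1.81
SHIFT [-0.  -1.6  1.1] spin 179.7 tilt 0.86
```

```bash
python3 -m jog '[[[0,0,0,-8],[0,0,0,-16],[0,0,0,-24],[0,0,0,-32],[0,0,0,-40]]]' && python3 - <<'E'
from h import *
goto(3.7,-31.4,252,-90)
im,d=snap('side','side14');cv2.imwrite(f'pics/z14.png',cv2.resize(im[165:330,250:400],(545,600),interpolation=2))
E
```

```text
clock: 17.77
position: [429.8, -107.3, 253.2]
ee_rot: [-0.294, 0.956, -0.003, 0.007]
contact_force: [-1.8, 4.2, 5.2]
gripper_width: 52.5
clk 17.77 tcp cad [  3.6 -31.  253.2] jaw -50.18 F [-1.8  4.2  5.2] T [ 1.23  0.44 -0.25] w 52.5 j6 -1.11
SHIFT [ 0.2 -0.3  1.2] spin 39.8 tilt 0.87
```

View pics/z14.png

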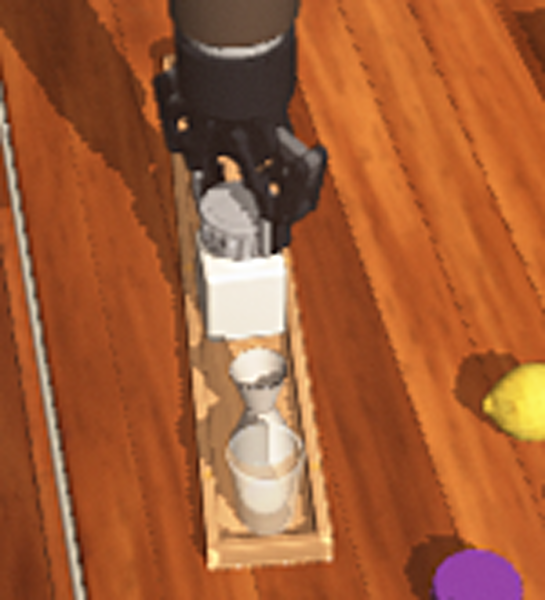

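```bash
python3 -m jog '[[[0,0,0,-8],[0,0,0,-16],[0,0,0,-24],[0,0,0,-30],[0,0,0,-34]]]' && python3 - <<'E'
from h import *
goto(3.7,-31.4,252,-90)
E
```

```text
clock: 18.45
position: [429.3, -107.0, 253.2]
ee_rot: [-0.562, 0.827, -0.005, 0.005]
contact_force: [-2.6, 4.5, 5.5]
gripper_width: 53.1
clk 18.45 tcp cad [  3.1 -30.7 253.2] jaw -16.05 F [-2.6  4.5  5.5] T [ 1.48  0.85 -0.2 ] w 53.1 j6 -0.51
SHIFT [ 0.5 -0.7  1.2] spin 73.9 tilt 0.8
```

```bash
python3 -m jog '[[[0,0,-1,0],[0,0,-2,0],[0,0,-3,0],[0,0,-4,0],[0,0,-5,0]]]' && python3 - <<'E'
from h import *
goto(3.7,-31.4,252,-90)
im,d=snap('side','side15');cv2.imwrite(f'pics/z15.png',cv2.resize(im[165:330,250:400],(545,600),interpolation=2))
E
```

```text
clock: 19.08
position: [429.0, -107.0, 258.0]
ee_rot: [-0.561, 0.827, -0.004, 0.005]
contact_force: [0.4, 0.2, -7.7]
gripper_width: 52.6
clk 19.07 tcp cad [  2.8 -30.8 258. ] jaw -16.08 F [ 0.4  0.2 -7.7] T [ 0.01  0.06 -0.17] w 52.6 j6 -0.51
SHIFT [ 0.3 -0.9  6. ] spin 73.9 tilt 0.75
```

View pics/z15.png

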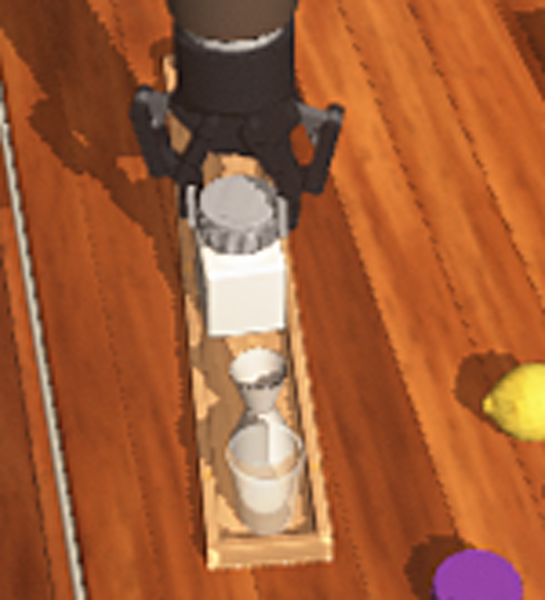

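```bash
python3 -m jog '[[[0,0,2,0],[0,0,4,0],[0,0,4,2],[0,0,4,4],[0,0,4,4]]]' && python3 - <<'E'
from h import *
goto(3.7,-31.4,252,-90)
E
python3 -m jog '[[[0,0,-1,0],[0,0,-2,0],[0,0,-3,0],[0,0,-4,0],[0,0,-4,0]]]' && python3 - <<'E'
from h import *
goto(3.7,-31.4,252,-90)
im,d=snap('side','side16');cv2.imwrite(f'pics/z16.png',cv2.resize(im[205:275,285:350],(557,600),interpolation=2))
im=cv2.imread('pics/side14.png');cv2.imwrite(f'pics/z14b.png',cv2.resize(im[205:275,285:350],(557,600),interpolation=2))
E
```

```text
clock: 19.75
position: [429.5, -107.0, 254.4]
ee_rot: [-0.532, 0.846, -0.005, 0.006]
contact_force: [0.9, -0.2, -0.2]
gripper_width: 52.6
clk 19.75 tcp cad [  3.3 -30.8 254.4] jaw -20.07 F [ 0.9 -0.2 -0.2] T [0.03 0.03 0.05] w 52.6 j6 -0.58
SHIFT [ 0.5 -0.6  2.4] spin 69.9 tilt 0.84
clock: 20.38
position: [429.5, -107.0, 258.5]
ee_rot: [-0.532, 0.846, -0.005, 0.006]
contact_force: [-0.1, -0.0, -1.2]
gripper_width: 52.4
clk 20.38 tcp cad [  3.3 -30.7 258.5] jaw -20.06 F [-0.1 -0.  -1.2] T [-0.02  0.03 -0.04] w 52.4 j6 -0.58
SHIFT [ 0.5 -0.5  6.5] spin 69.9 tilt 0.85
```

View pics/z16.png

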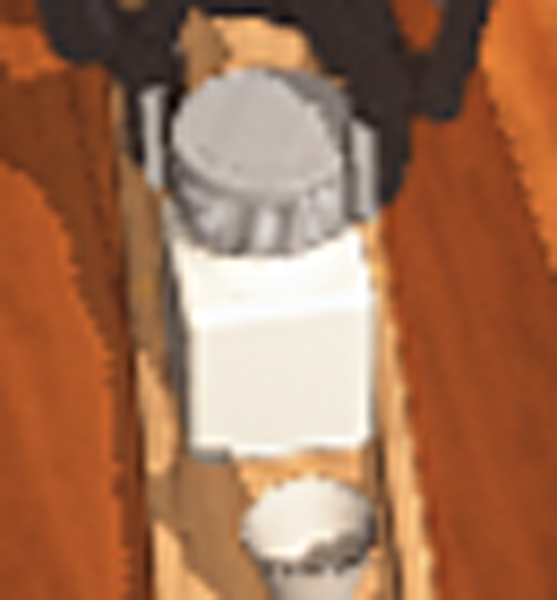

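View pics/z14b.png

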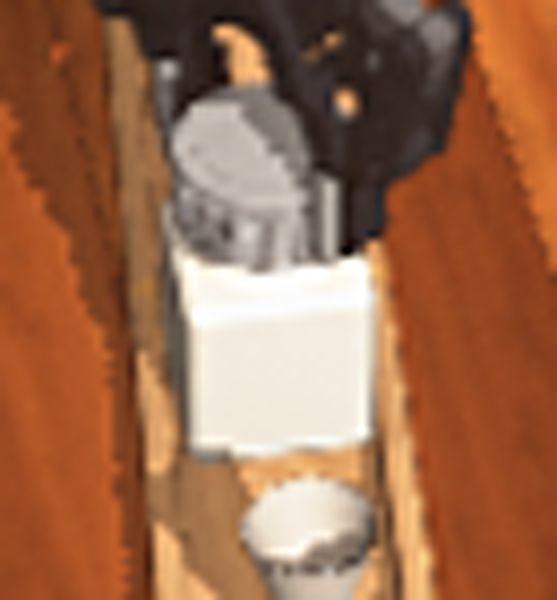

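```bash
python3 -m jog '[[[0,0,-3,0],[0,0,-6,0],[0,0,-9,0],[0,0,-12,0],[0,0,-14,0]]]' && python3 - <<'E'
from h import *
goto(3.7,-31.4,293,-90)
E
python3 -m jog '[[[0,0,-4,0],[0,0,-8,0],[0,0,-12,0],[0,0,-16,0],[0,0,-20,0]]]' && python3 - <<'E'
from h import *
goto(3.7,-31.4,293,-90)
im,d=snap('side','side17');cv2.imwrite(f'pics/z17.png',cv2.resize(im[165:330,250:400],(545,600),interpolation=2))
Q=cad(cloud('side',d)); hsv=cv2.cvtColor(im,cv2.COLOR_BGR2HSV)
for zl,zh in((100,115),(115,180)):
  m=(hsv[...,1]<60)&(abs(Q[...,0]-4)<20)&(abs(Q[...,1]+31)<40)&(Q[...,2]>zl)&(Q[...,2]<zh)&(d>0)
  X=Q[m];print(zl,m.sum(),np.percentile(X,[3,50,97],axis=0).round().tolist())
E
```

```text
clock: 21.05
position: [429.2, -107.0, 272.8]
ee_rot: [-0.532, 0.846, -0.005, 0.006]
contact_force: [0.3, -0.2, -0.9]
gripper_width: 52.8
clk 21.05 tcp cad [  3.1 -30.7 272.8] jaw -20.06 F [ 0.3 -0.2 -0.9] T [0.05 0.02 0.07] w 52.8 j6 -0.58
SHIFT [  0.3  -1.1 -20.2] spin 69.9 tilt 0.86
clock: 21.68
position: [428.9, -106.9, 293.1]
ee_rot: [-0.532, 0.846, -0.005, 0.006]
contact_force: [-0.3, -0.4, 0.0]
gripper_width: 52.7
clk 21.68 tcp cad [  2.7 -30.7 293.1] jaw -20.06 F [-0.3 -0.4  0. ] T [-0.01  0.04  0.  ] w 52.7 j6 -0.58
SHIFT [ 0.3 -1.1  0.1] spin 69.9 tilt 0.86
100 2 [[-0.0, -39.0, 101.0], [6.0, -37.0, 102.0], [13.0, -36.0, 103.0]]
115 348 [[-15.0, -58.0, 123.0], [3.0, -47.0, 145.0], [22.0, -11.0, 149.0]]
```

View pics/z17.png

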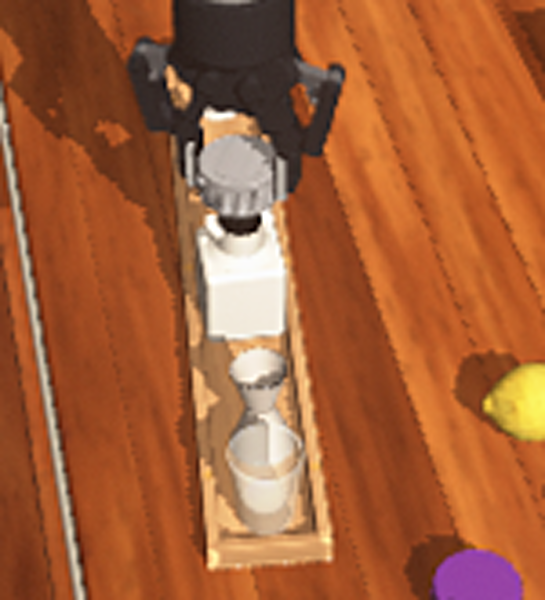

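```bash
python3 - <<'E'
from h import *
im=cv2.imread('pics/side17.png'); d=np.load('pics/side17_d.npy');Q=cad(cloud('side',d)); hsv=cv2.cvtColor(im,cv2.COLOR_BGR2HSV)
for lo in range(-60,0,6):
  m=(hsv[...,1]<60)&(abs(Q[...,0]-3)<18)&(Q[...,1]>=lo)&(Q[...,1]<lo+6)&(Q[...,2]>110)&(Q[...,2]<160)&(d>0)
  if m.sum()>4: print(lo,m.sum(),np.percentile(Q[m][:,2],[10,50,95]).round(1))
m=(hsv[...,1]<60)&(abs(Q[...,0]-3)<18)&(abs(Q[...,1]+29)<18)&(Q[...,2]>142)&(Q[...,2]<155)&(d>0)
X=Q[m];c=np.linalg.lstsq(np.c_[X[:,:2],np.ones(len(X))],X[:,2],rcond=None)[0];print(m.sum(),c,np.degrees(np.arctan(c[:2])))
a=np.array([proj('side',[*world(3.2+27*np.cos(t),-30.7+27*np.sin(t)),147]) for t in np.linspace(0,6.28,60)])
v=im.copy()[185:275,285:350]; v=cv2.resize(v,None,fx=6.5,fy=6.5,interpolation=2); cv2.imwrite('pics/z18.png',v)
E
```

```text
-60 90 [123.6 134.3 146.9]
-54 59 [126.6 141.1 147.9]
-48 30 [144.5 146.5 147.6]
-42 29 [145.2 146.4 148.7]
-36 23 [145.1 146.5 148.1]
-30 26 [144.3 146.6 148.5]
-24 23 [145.5 146.9 148.1]
-18 21 [144.6 146.2 148.9]
-12 14 [143.7 145.6 146.7]
149 [ 1.78916185e-02 -1.33867692e-02  1.46002884e+02] [ 1.02500487 -0.76695957]
```

View pics/z18.png

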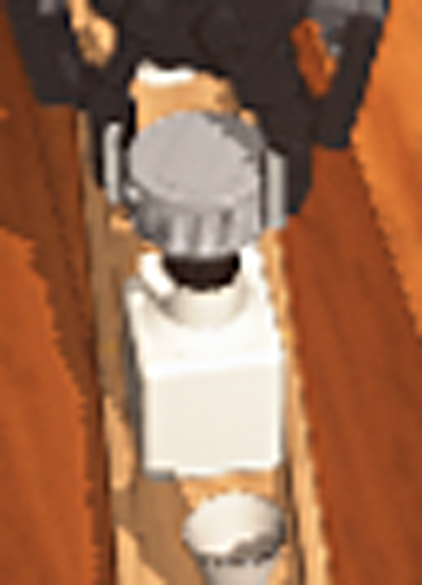

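```bash
python3 -m jog '[[[0,0,0,0],[0,0,0,0],[0,0,0,0],[0,0,0,0],[0,0,0,0]]]' && python3 - <<'E'
from h import *
goto(3.7,-31.4,293,-90)
im,d=snap('top','top19')
b=cv2.imread('pics/top0.png'); 
dif=cv2.absdiff(im,b).max(2)
print('egg cup',(dif[232:254,226:248]>40).sum(),'jigger+glass',(dif[248:275,352:392]>40).sum())
cv2.imwrite('pics/z19.png',cv2.resize(np.vstack([b[220:290,210:405],im[220:290,210:405]]),None,fx=4,fy=4,interpolation=2))
E
```

```text
clock: 22.35
position: [429.1, -106.9, 293.5]
ee_rot: [-0.532, 0.846, -0.005, 0.006]
contact_force: [0.2, -0.1, -0.2]
gripper_width: 52.7
clk 22.35 tcp cad [  2.9 -30.7 293.5] jaw -20.05 F [ 0.2 -0.1 -0.2] T [-0.01  0.03 -0.  ] w 52.7 j6 -0.58
SHIFT [ 0.4 -1.   0.5] spin 69.9 tilt 0.91
egg cup 307 jigger+glass 2
```

View pics/z19.png

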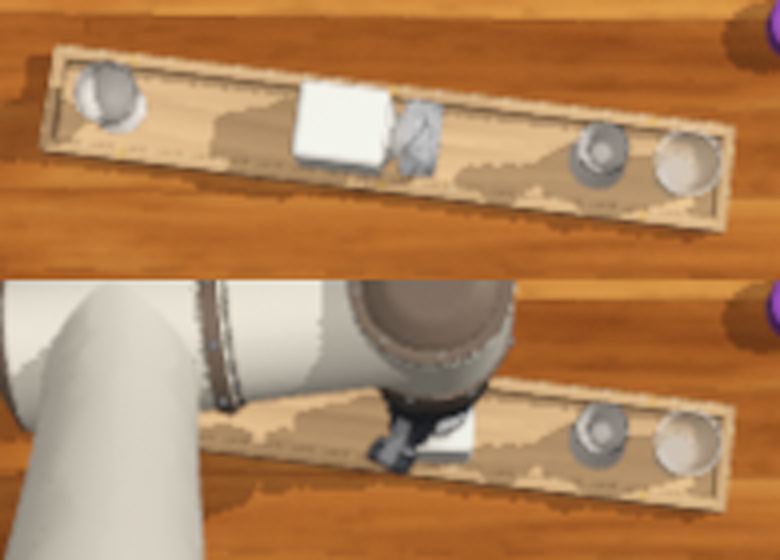

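```bash
python3 -c "
from bench import arm; print(arm.job_done())"
```

```text
the job is handed in; nothing more can be done
None
```

The jar is standing upright in the lane, its cap is unscrewed and lifted off, and the gripper is holding the cap just above the mouth. I handed the job in at about 22.4 s on the robot's clock; no verdict was reported.

- **Standing the jar up:** I gripped the rim of the cap lightly enough for the jar to swing down in the jaws as I lifted. I then set it between the rails with the cap still on.
- **Opening the cap:** I re-gripped it with the jaws along the lane and turned it about 74° anticlockwise. The first lift pulled at 7.7 N, more than the jar weighs, so the cap was still catching and the jar may have risen about a millimetre. I set it back down, turned back 4°, and the cap then came away freely at about 1 N.

Last checks:
- **Gap:** the cap's top is at about 146.6 mm and the mouth at 101 mm, which leaves a gap of about 20 mm.
- **Level:** the cap is level to about 1°; the tool itself is tilted 0.9°.
- **Jar:** it is upright between the rails, turned slightly within their play.
- **Neighbours:** the jigger and shot glass match the first picture. The egg cup was hidden by the arm in the last top view, so I could not confirm it there, but nothing was moved near it.

The measurements disagreed in one place. The camera estimates of the cap's position along the lane differed by up to 5 mm. My first grip on the standing jar was about 2 mm off because of this. I corrected it from the force reading before turning.

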